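# Hold a bag clip open around the edge of a recipe card

## Task

I want to tuck a shopping list behind the recipe card: pick up the red spring clip by its two handles, squeeze it wide open and bring its gaping jaws around the card's right-hand upright edge (the edge toward the hob), about half-way up, one jaw well clear on each side and the edge a good centimetre or two inside. Keep holding it there, squeezed open, clear of the worktop and not touching the card or its stand; the job finishes while you are still holding it, so do not let go or let it snap shut on the card. Do not shift the card stand, the blue clip or the things around them.

Things in the scene. Friction and masses are not known exactly. Their poses are not given: they have to be found in the camera images.
- red_clip_grip (a point): Red plastic spring clip like a clothes peg, lying flat, hinge pin upright: 97 long, 47 wide, 36 mm high. This point: midway between the two splayed handles, 18 mm above the clip's underside; handles 40 mm over their outer faces here. x: level, from handles to jaws along the middle line (pin 30 mm ahead, shut jaw tips 80 mm ahead); y: across the handles, the way to squeeze; z up. Weight about 45 g.
- red_clip_tip_a (a point): Inner face of the tip of one jaw of the red clip (the +y side one), half-way up, 50 mm ahead of the pin. The jaw is 36 mm high, about 6 mm thick outside this point. Fully open the handles are parallel, 24 mm over their outer faces, flat from 10 to 48 mm behind the pin, and the tips are about 82 mm ahead of the pads that squeezed at the grip point. Both halves open evenly.
- red_clip_tip_b (a point): The same point on the other jaw of the red clip; it meets tip_a when the clip is shut, and is about 25 mm from it when fully open.
- red_clip_jaw (a joint): Angle by which the red clip is open: 0 shut (as it starts), 0.5 rad fully open, at a firm stop. A spring shuts it: pressing the handles together at the grip point takes about 4 N to start and 9 N to open fully; a firmer grip (20 to 40 N) just rests on the stop.
- card_edge (a point): Mid-height point of the recipe card's right-hand upright edge, 60 mm above the worktop. The card is a white rigid board, 3 mm thick, 150 mm wide, upright from 12 to 95 mm above the worktop. +y points from this edge along the card to its middle (75 mm away), x is square to the card's faces (its printed front looks to -x), z up.
- card_stand: Loose slotted wooden block, 100 mm along y, 22 mm high, 35 mm deep along x (60 mm at its 6 mm high foot), about 0.7 kg with the recipe card it carries upright over its middle; the card overhangs it by 25 mm at each end. Origin under its middle, y along the card, z up.
- blue_clip_grip (a point): Grip point of a blue clip, otherwise the same as the red one, lying flat beside it 12 to 20 cm away (they may have changed places); to be left alone.
- mug: White dotted tea mug, 86 mm wide (120 mm with its handle), 102 mm high, behind the work; origin under its middle. Leave alone.
- pepper_shaker: Clear pepper shaker with grey top, 44 mm across, 90 mm high, behind the work; origin under its middle. Leave alone.
- lemon: Yellow lemon, 78 mm long, 56 mm high, on the worktop left of the card; origin under its middle. Leave alone.

How it is judged:
On the way:
1. the red clip is squeezed open and lifted clear of the worktop, not yet around the card (value of joint red_clip_jaw above 0.3 rad and height (world z) of each of red_clip_tip_a, red_clip_tip_b above 0.035 m and contact force between the fingers and red_clip above 1 N and not (((x of red_clip_tip_a in the frame of card_edge above 0.004 m and x of red_clip_tip_b in the frame of card_edge below -0.004 m) or (x of red_clip_tip_b in the frame of card_edge above 0.004 m and x of red_clip_tip_a in the frame of card_edge below -0.004 m)) and y of red_clip_tip_a in the frame of card_edge between 0.008 and 0.04 m and z of red_clip_tip_a in the frame of card_edge between -0.025 and 0.025 m and y of red_clip_tip_b in the frame of card_edge between 0.008 and 0.04 m and z of red_clip_tip_b in the frame of card_edge between -0.025 and 0.025 m)), for 0.2 s.
At the end, for the whole second after the job is handed in: Fingers hold the red clip open over 0.3 rad, at rest, not touching card or stand; a jaw tip on each side of the card, 4 mm or more off its mid-plane, 8 to 40 mm in past the right edge, within 25 mm of the edge's mid-height; stand upright (value of joint red_clip_jaw above 0.3 rad and ((x of red_clip_tip_a in the frame of card_edge above 0.004 m and x of red_clip_tip_b in the frame of card_edge below -0.004 m) or (x of red_clip_tip_b in the frame of card_edge above 0.004 m and x of red_clip_tip_a in the frame of card_edge below -0.004 m)) and y of red_clip_tip_a in the frame of card_edge between 0.008 and 0.04 m and z of red_clip_tip_a in the frame of card_edge between -0.025 and 0.025 m and y of red_clip_tip_b in the frame of card_edge between 0.008 and 0.04 m and z of red_clip_tip_b in the frame of card_edge between -0.025 and 0.025 m and contact force between red_clip and card_stand below 0.3 N and contact force between the fingers and red_clip above 1 N and linear speed of red_clip below 0.03 m/s and linear speed of card_stand below 0.02 m/s and angle between card_stand's own z axis and vertical below 0.05 rad); the arm keeps its last pose, push and grip.
It fails at once if the card stand is shifted more than 15 mm (distance of card_stand from where it was at the start of the episode above 0.015 m).
It fails at once if the blue clip is shifted more than 20 mm (distance of blue_clip_grip from where it was at the start of the episode above 0.02 m).
It fails at once if the mug, pepper shaker or lemon is shifted more than 20 mm (distance of any of mug, pepper_shaker, lemon from where it was at the start of the episode above 0.02 m).
It also fails if it takes over 38 s, if anything falls off the work surface, if the arm or the gripper's body presses on something with over 40 N, if the wrist force passes 120 N, or if a joint passes its speed limit or range.

## Robot

A 7-joint arm with a two-finger parallel gripper is mounted at the origin on a cart in front of the work surface, level with it; the furniture and walls round the work are solid. World frame = base frame: x ahead of the robot, y to its left, z up, the work surface at z = 0. Lengths are in m, angles in rad, forces in N, time in s.
With the tool pointing down it reaches from about 0.35 to 0.9 m from the base axis. Payload 8.1 kg.
Tool frame: the origin (TCP) lies at the very end of the fingers, on their centre line; the grasp point (between the pads) lies 19 mm behind it (arm.tcp_to_grasp is the z of the grasp point in the tool frame, in m); z points along the fingers, y is the line along which they close (so a half turn about z gives the same grasp; the last joint's range is limited). The gripper opens to 92 mm and grips with 3 to 60 N. Pads are 19 mm wide; open, the fingers measure 130 mm over their backs; the gripper's body (75 mm by 190 mm) begins 47 mm behind the grasp point.
Start: joints at [-1.443, 0.434, 0.025, 1.573, -0.012, 1.134, -0.075], TCP at [0.143, 0.608, 0.227] pointing down, gripper open.
Joint ranges: [-2.62, 2.62], [-0.44, 2.09], [-1.27, 1.32], [0.08, 2.57], [-1.32, 4.46], [0.12, 2], [-2.74, 2.74]. Speed limits (rad/s): [2.22, 2.22, 3.01, 3.01, 3.14, 3.14, 3.14].

## Interface

Orientations are given as a rotation vector (axis times angle).
In Python, from cell import readout, vision, sign_off, arm gives the robot as it stands. The module is installed in compiled form; this text tells all that it offers.
- The arm moves only by the shell command python3 -m creep 'ROWS' [FORCE]. ROWS is JSON, a list of rows, each a list of 5 numbers: the shift along the tool's x, y, z in units of 4 cm (1.0 is 4 cm), then the turn about the tool's z in units of 4 degrees (1.0 is 4 degrees), then the opening, from 0 (shut) to 1 (fully open). A call has 1 to 12 rows; each row shifts and turns the commanded pose from where the row before left it, along the tool's axes as they then stand; what a row does not reach is not made up. A row lasts 1/8 s, in which the tool goes at most 62.5 mm and 10.7 degrees, less where a joint would pass 70% of its speed; a pose out of reach is approached as far as the arm can. A call with a number of a shift or a turn outside -1 to 1 is refused whole. A call with a gripper value outside its range is refused whole. The fingers move at their own pace and stop on an object; FORCE is the grip in N (left out, the last holds). Time passes only in rows, so rows that do not move let the fingers close. It gives the time, the measured TCP pose, the force, the opening and the grip force at its end, in the units of the state.
- readout.observe(): the state, without advancing time (a new reading comes with each control period).
- vision.get_image(name): name is "side" or "top"; returns a dict with "pixels" (400x640x3 uint8, blue, green, red), "z_map" (400x640 float32, m along the optical axis (not along the pixel's ray), 0 where there is no reading), "camera_matrix" (3x3 intrinsics, pixels), "position" and "rotation" of the camera in the world. Camera axes: x right, y up, looking along -z (the intrinsics and any distortion apply to the point x, -y, -z); pixel columns grow to the right and rows downward; lengths in m; the calibration is good to about 2 mm. A picture is of the moment at which its call begins.
- sign_off(): hands the job in; it is judged then, once.
The state is a dict: "clock": time; "joints": joint angles; "dq": joint speeds; "joint_efforts": joint torques, N m; "position": TCP position; "ee_rot": TCP orientation; "force": force on the tool from outside, world axes, zero at the start; "ft_torque": the same for the moment, N m; "width": opening from 0.0 (shut) to 1.0 (fully open); "gripper_force": force on a finger pad.
Only numpy, scipy, OpenCV 4.12 (cv2) and the standard library are available. Lean on these libraries where they do the work, as an engineer would, in place of code of your own. Each camera call takes 0.05 s, during which the arm holds its last target. There are 200 camera calls.

## Working session

There is one attempt and no reset: what is moved stays moved. The work goes in short steps, Python scripts to look and compute and a shell command to move; the robot and the scene stay as the last step left them, time stands still between calls to the robot, and variables do not carry over. Pictures are saved under pics/ and viewed, at most 10 in all, crops included, and the job is handed in when it is done.

```bash
mkdir -p pics
cat > h.py <<'E'
import numpy as np, cv2
from cell import readout, vision, sign_off, arm
def grab(n):
    d=vision.get_image(n); return d
def world(d,u,v,z=None):
    K=np.array(d["camera_matrix"]);R=np.array(d["rotation"]);p=np.array(d["position"])
    if R.shape!=(3,3): R=cv2.Rodrigues(R)[0]
    Z=d["z_map"]; x=(u-K[0,2])/K[0,0]; y=(v-K[1,2])/K[1,1]
    ray=R@np.array([x,-y,-1.0])
    if z is None: return p+ray*Z[int(round(v)),int(round(u))]
    return p+ray*(z-p[2])/ray[2]
E
python3 - <<'E'
from h import *
import pickle
for n in("top","side"):
    d=grab(n); cv2.imwrite(f"pics/{n}0.png",d["pixels"]); pickle.dump(d,open(n+"0.pkl","wb"))
    print(n,d["position"],d["rotation"],d["camera_matrix"])
s=readout.observe();print(s); print(arm.tcp_to_grasp)
E
```

```text
top [0.43213965 0.26583898 0.93934652] [ 0.10982626 -0.13759734 -1.57024477] [[386.23654066   0.         315.76468933]
 [  0.         386.23654066 200.43934379]
 [  0.           0.           1.        ]]
side [ 0.35952828 -0.66056673  0.85599634] [ 0.86560029 -0.07993401 -0.2147267 ] [[468.3749111    0.         321.08341413]
 [  0.         468.3749111  192.04267719]
 [  0.           0.           1.        ]]
{'clock': 0.1, 'joints': array([-1.44258915,  0.43515127,  0.02500943,  1.57397435, -0.01159307,
        1.13402313, -0.07509618]), 'dq': array([ 1.05385269e-03, -2.36634820e-03,  1.04925235e-03, -8.12066342e-04,
        9.69738248e-04, -9.25992057e-04, -4.55988987e-06]), 'joint_efforts': array([ 2.87206873e-03, -6.69126606e+01,  9.87861492e-01, -3.15149939e+01,
       -6.06105058e-02,  3.72710859e-02,  4.34631113e-05]), 'position': array([0.14294769, 0.60797103, 0.22603743]), 'ee_rot': array([-3.61893243e-01, -3.12066523e+00,  2.21660733e-03]), 'force': array([ 0.64420808, -0.25698095,  0.22643834]), 'ft_torque': array([-0.0495184 ,  0.00348298,  0.00166385]), 'gripper_force': 0.0, 'width': 1.0024818314923565}
-0.0188
```

View pics/top0.png

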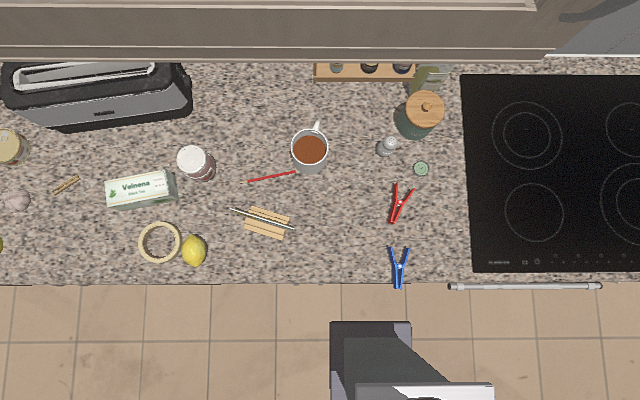

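View pics/side0.png

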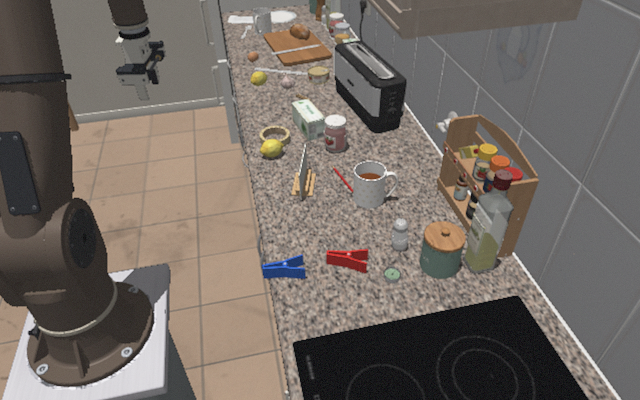

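The top view shows the red clip with handles at about (396,184) and (413,189) and jaws at about (392,222). The card's top edge runs from (231,208) to (293,227), and its right end is at about (293,227). The side view shows the same layout, with the blue clip nearer the robot.

Run:
```python
from h import *
import pickle
t=pickle.load(open("top0.pkl","rb"));s=pickle.load(open("side0.pkl","rb"))
a=cv2.resize(t["pixels"][170:245,225:305],None,fx=5,fy=5,interpolation=cv2.INTER_CUBIC)
b=cv2.resize(t["pixels"][170:245,360:440],None,fx=5,fy=5,interpolation=cv2.INTER_CUBIC)
cv2.imwrite("pics/c1.png",np.hstack([a,b]))
c=cv2.resize(s["pixels"][130:285,260:410],None,fx=3.8,fy=3.8,interpolation=cv2.INTER_CUBIC)
cv2.imwrite("pics/c2.png",c)
# red clip pixels -> world cloud
for n,d in(("top",t),("side",s)):
    p=d["pixels"].astype(int);m=(p[...,2]>130)&(p[...,1]<70)&(p[...,0]<70)
    l,lab,st,ce=cv2.connectedComponentsWithStats(m.astype(np.uint8))
    for i in range(1,l):
        if st[i,4]>20:
            vs,us=np.where(lab==i); W=np.array([world(d,u,v) for u,v in zip(us,vs)])
            print(n,st[i],W.min(0),W.max(0),np.median(W,0))
# card points: points with z 0.03..0.1 near stand in both views
for n,d,r in(("top",t,(200,236,225,300)),("side",s,(140,205,280,325))):
    P=np.array([world(d,u,v) for v in range(r[0],r[1]) for u in range(r[2],r[3])])
    np.save(n+"card.npy",P)
    Q=P[(P[:,2]>.04)&(P[:,2]<.11)];print(n,len(Q),Q.min(0),Q.max(0))
    xy=Q[:,:2]; l=cv2.fitLine(xy.astype(np.float32),cv2.DIST_HUBER,0,1e-4,1e-4).ravel();print(l, np.percentile((xy-l[2:])@[-l[1],l[0]],[5,50,95]),np.percentile((xy-l[2:])@l[:2],[0,2,98,100]))
```

```text
top [248 170  47  13 100] [4.32139646e-01 2.65838984e-01 6.20743908e-05] [0.6569378  0.41633263 0.93934652] [0.64162455 0.35660851 0.00628239]
side [504 167  18  12 107] [0.91414516 0.00473095 0.18264481] [0.97059972 0.09967415 0.23484645] [0.92692696 0.02412545 0.2319868 ]
side [334 169  19  23  48] [ 0.35952828 -0.66056673  0.00190884] [0.65203689 0.41465621 0.85599634] [0.639336   0.35422065 0.00578889]
side [327 250  41  14 153] [ 0.52245182  0.01673984 -0.00255685] [0.6166718  0.07489141 0.03976838] [0.56349662 0.05802064 0.03471419]
top 200 [0.50279267 0.29880323 0.04025005] [0.54987019 0.43966426 0.09795449]
[0.30412874 0.95263094 0.5148424  0.3367014 ] [-2.53029482e-03  9.57089950e-05  6.20433294e-04] [-0.03944787 -0.03667066  0.10574803  0.10824121]
side 181 [0.48334321 0.29642346 0.04027109] [0.54955924 0.54106898 0.09712537]
[0.307432   0.95157003 0.5307627  0.38238648] [-5.93088373e-04  4.65354909e-05  2.78176984e-03] [-0.09094276 -0.08933057  0.12346347  0.13718496]
```

View pics/c1.png

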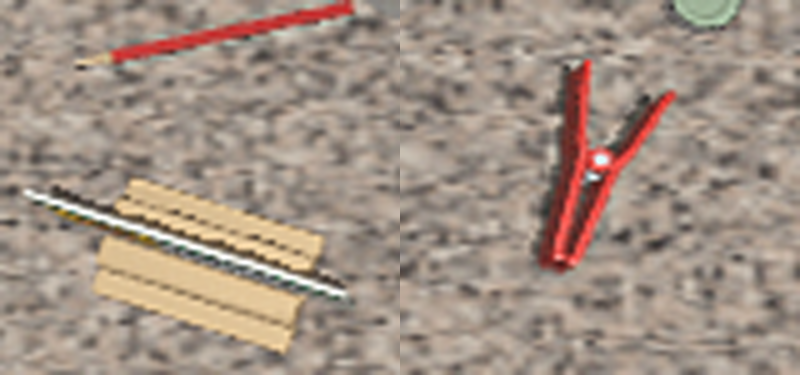

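View pics/c2.png

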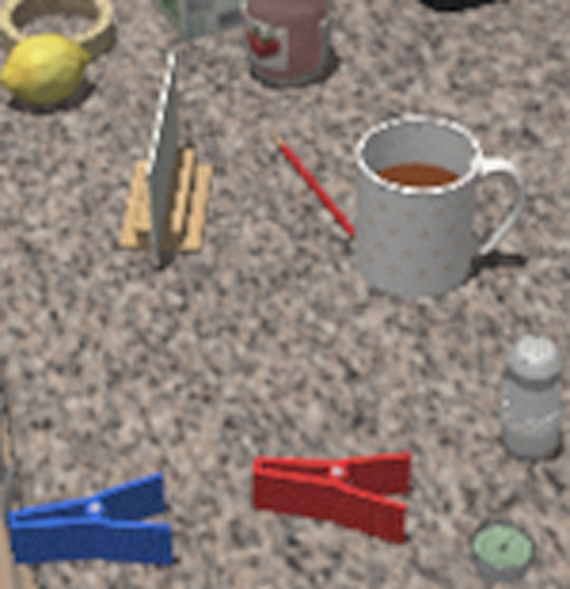

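The crops give the red clip's pin at top-image (399.6,201.6), its jaw tip at about (391.2,221.9), and its handle ends at about (396.6,182.6) and (414.5,188.6). The card's right end is at about (293.5,228.3), and the area around it is free.

```bash
cat >> h.py <<'E'
def plan(gx,gy,gz,head):
    "grasp target & tool-x heading (deg) -> shifts (units) in the present tool axes, turn units"
    s=readout.observe();R=cv2.Rodrigues(np.array(s["ee_rot"]))[0];p=s["position"]
    g=p+R@np.array([0,0,arm.tcp_to_grasp]); h=np.degrees(np.arctan2(R[1,0],R[0,0]))
    print("t",s["clock"],"grasp",g.round(4),"head",h.round(2),"tilt",R[:,2].round(3),"w",round(s["width"],3),"F",np.round(s["force"],1),"gf",s["gripper_force"])
    print("shift units",(R.T@(np.array([gx,gy,gz])-g)/.04).round(2),"turn units",round((-(head-h)+180)%360-180,1)/4)
E
python3 - <<'E'
from h import *
import pickle
t=pickle.load(open("top0.pkl","rb"));s=pickle.load(open("side0.pkl","rb"))
pin=world(t,399.6,201.6,.037);tip=world(t,391.2,221.9,.036);h1=world(t,396.6,182.6,.036);h2=world(t,414.5,188.6,.036)
print(pin,tip,h1,h2,world(t,293.5,228.3,.095))
# top face points by depth
def cloud(d,r):
    out=[]
    for v in range(r[0],r[1]):
        for u in range(r[2],r[3]):
            b=d["pixels"][v,u].astype(int)
            if b[2]>b[1]+60 and b[2]>b[0]+60:
                w=world(d,u,v)
                if .028<w[2]<.045: out.append(w)
    return np.array(out)
for n,d,r in(("top",t,(175,230,380,420)),("side",s,(240,280,320,375))):
    C=cloud(d,r);m=C[:,:2].mean(0);l=cv2.fitLine(C[:,:2].astype(np.float32),cv2.DIST_L2,0,1e-4,1e-4).ravel();print(n,len(C),m,np.degrees(np.arctan2(l[1],l[0])),C.min(0),C.max(0))
hm=(h1+h2)/2;d=(tip-hm)[:2];L=np.linalg.norm(d);d/=L;print("len",L,"head",np.degrees(np.arctan2(d[1],d[0])),"grip via pin",pin[:2]-.03*d,"via tip",tip[:2]-.08*d)
# side-view: pin pixel & tip
print(world(s,260+337/3.8,130+470/3.8,.037), world(s,260+256/3.8,130+462/3.8,.036))
g=pin[:2]-.03*d
plan(g[0],g[1],.023,np.degrees(np.arctan2(d[1],d[0])))
E
```

```text
[0.57229846 0.05050819 0.037     ] [0.52409146 0.07200533 0.036     ] [0.61851457 0.05570542 0.036     ] [0.60384702 0.01328901 0.036     ] [0.5046064  0.29954715 0.095     ]
top 190 [0.56724807 0.05321613] -21.132624 [0.5238889  0.01383519 0.02904282] [0.61955142 0.07472271 0.04131643]
side 267 [0.56654921 0.05180648] -22.32622 [0.52245182 0.01513242 0.02802941] [0.61700796 0.07489141 0.03976838]
len 0.0948230506717911 head 156.69915333754005 grip via pin [0.59985168 0.03864142] via tip [0.59756671 0.04036061]
[0.57154543 0.05194578 0.037     ] [0.52483899 0.07097774 0.036     ]
t 0.1 grasp [0.143  0.608  0.2448] head 166.77 tilt [-0.    -0.001 -1.   ] w 1.002 F [ 0.6 -0.3  0.2] gf 0.0
shift units [-14.38 -11.23   5.56] turn units 2.525
```

```bash
python3 -m creep '[[-1,-0.8,0,0,1],[-1,-0.8,0,0,1],[-1,-0.8,0,0,1],[-1,-0.8,0,0,1],[-1,-0.8,0,0,1],[-1,-0.8,0,0,1]]'
python3 - <<'E'
from h import *
import pickle
plan(.599,.039,.1,157.3)
t=pickle.load(open("top0.pkl","rb"));s=pickle.load(open("side0.pkl","rb"))
for n,d,r in(("top",t,(125,165,370,405)),("side",s,(215,252,388,412)),("mug top",t,(120,175,288,332))):
    P=np.array([world(d,u,v) for v in range(r[0],r[1]) for u in range(r[2],r[3])])
    for lo,hi in((.03,.07),(.07,.12)):
        Q=P[(P[:,2]>lo)&(P[:,2]<hi)]; print(n,len(Q),np.percentile(Q,2,0).round(3),np.percentile(Q,98,0).round(3),np.median(Q,0).round(3))
E
```

```text
clock: 0.85
position: [0.3335, 0.365, 0.2266]
ee_rot: [-0.362, -3.121, 0.0]
force: [0.3, -0.4, 0.3]
width: 0.998
gripper_force: 0.0
t 0.85 grasp [0.3335 0.365  0.2454] head 166.77 tilt [-0. -0. -1.] w 0.998 F [ 0.3 -0.4  0.3] gf 0.0
shift units [-8.33 -6.41  3.63] turn units 2.375
top 154 [0.688 0.034 0.031] [0.76  0.098 0.068] [0.696 0.086 0.045]
top 177 [0.69  0.062 0.074] [0.721 0.093 0.091] [0.703 0.079 0.085]
side 214 [0.687 0.057 0.031] [0.723 0.082 0.069] [0.7   0.064 0.047]
side 151 [0.689 0.061 0.071] [0.719 0.089 0.089] [0.702 0.07  0.082]
mug top 901 [0.646 0.23  0.037] [0.728 0.301 0.067] [0.691 0.265 0.061]
mug top 478 [0.646 0.226 0.071] [0.749 0.306 0.103] [0.709 0.261 0.094]
```

```bash
python3 -m creep '[[-1,-0.77,0,0,1],[-1,-0.77,0,0,1],[-1,-0.77,0,0,1],[-1,-0.77,0,0,1],[-1,-0.77,0.5,0,1],[-1,-0.77,0.5,0,1],[-1,-0.77,0.5,0,1],[-1,-0.77,0.5,0,1],[-0.3,-0.25,0.5,0,1],[0,0,0.5,0.8,1],[0,0,0.3,0.8,1],[0,0,0.3,0.8,1]]'
python3 - <<'E'
from h import *
plan(.599,.039,.023,157.3)
d=grab("top"); cv2.imwrite("pics/t1.png",np.hstack([cv2.resize(d["pixels"][130:250,340:460],None,fx=4,fy=4,interpolation=cv2.INTER_CUBIC)]))
E
```

```text
clock: 2.35
position: [0.5965, 0.0418, 0.0817]
ee_rot: [-0.623, -3.078, -0.0]
force: [0.4, 0.6, 0.2]
width: 0.994
gripper_force: 0.0
t 2.35 grasp [0.5965 0.0418 0.1005] head 157.11 tilt [-0.001  0.    -1.   ] w 0.994 F [0.4 0.6 0.2] gf 0.0
shift units [-0.09 -0.04  1.94] turn units -0.05
```

```bash
python3 -m creep '[[-0.1,-0.05,0.4,0,1],[0,0,0.4,0,1],[0,0,0.4,0,1],[0,0,0.4,0,1],[0,0,0.3,0,1],[0,0,0,0,1]]'
python3 - <<'E'
from h import *
plan(.599,.039,.023,157.3)
d=grab("side"); cv2.imwrite("pics/s1.png",cv2.resize(d["pixels"][190:310,240:430],None,fx=4,fy=4,interpolation=cv2.INTER_CUBIC))
E
```

```text
clock: 3.15
position: [0.5994, 0.0376, 0.0056]
ee_rot: [-0.621, -3.078, 0.001]
force: [-0.2, 0.1, 0.7]
width: 1.0
gripper_force: 0.0
t 3.15 grasp [0.5994 0.0376 0.0244] head 157.17 tilt [-0.002 -0.    -1.   ] w 1.0 F [-0.2  0.1  0.7] gf 0.0
shift units [0.02 0.03 0.04] turn units -0.025
```

View pics/s1.png

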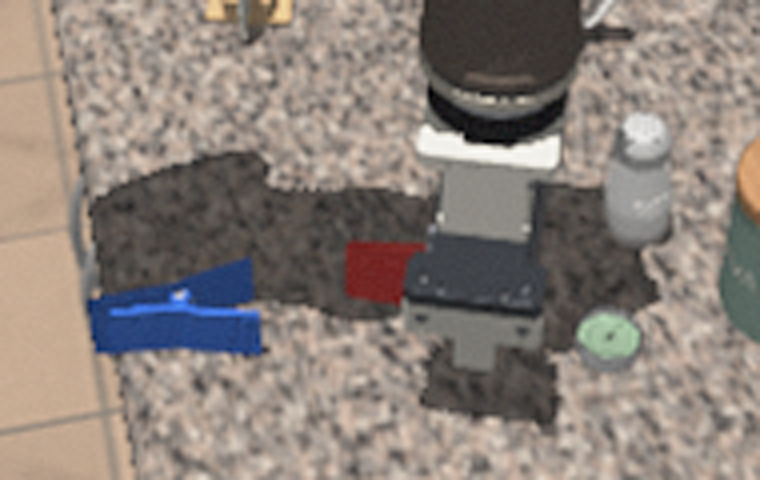

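The gripper straddles the red clip, whose jaws show at crop (380,272). The pepper shaker and the lid are clear. Next I squeeze.

```bash
python3 -m creep '[[0,0,0,0,0.45],[0,0,0,0,0.35],[0,0,0,0,0.2],[0,0,0,0,0.2],[0,0,0,0,0.2],[0,0,0,0,0.2],[0,0,0,0,0.2],[0,0,0,0,0.2],[0,0,0,0,0.2]]' 30; python3 -c "
from h import *
plan(.599,.039,.2,157.3)"
```

```text
clock: 4.32
position: [0.6002, 0.0377, 0.0068]
ee_rot: [0.622, 3.079, 0.0]
force: [0.7, -0.1, 1.9]
width: 0.255
gripper_force: 29.9
t 4.325 grasp [0.6002 0.0377 0.0256] head 157.17 tilt [ 0.  0. -1.] w 0.255 F [ 0.7 -0.1  1.9] gf 29.90403324365616
shift units [ 0.04  0.02 -4.36] turn units -0.025
```

```bash
python3 -m creep '[[0,0,-0.5,0,0.2],[0,0,-0.6,0,0.2],[0,0,-0.6,0,0.2],[0,0,-0.6,0,0.2],[0,0,-0.6,1,0.2],[0,0,-0.2,1,0.2],[0,0,0,1,0.2],[0,0,0,1,0.2],[0,0,0,1,0.2],[0,0,0,1,0.2],[0,0,0,1,0.2],[0,0,0,1,0.2]]'; python3 -m creep '[[0,0,0,1,0.2],[0,0,0,1,0.2],[0,0,0,1,0.2],[0,0,0,1,0.2],[0,0,0,1,0.2],[0,0,0,1,0.2],[0,0,0,1,0.2],[0,0,0,1,0.2],[0,0,0,1,0.2],[0,0,0,1,0.2],[0,0,0,1,0.2],[0,0,0,1,0.2]]';python3 -c "
from h import *
plan(.4709,.197,.15,72.2)"
```

```text
clock: 5.82
position: [0.5998, 0.0377, 0.1305]
ee_rot: [-1.449, -2.787, 0.0]
force: [-0.4, -1.1, -0.8]
width: 0.254
gripper_force: 29.9
clock: 7.32
position: [0.5998, 0.0378, 0.1305]
ee_rot: [-2.457, -1.956, 0.001]
force: [0.5, 0.5, -0.5]
width: 0.256
gripper_force: 29.9
t 7.325 grasp [0.5998 0.0378 0.1493] head 77.05 tilt [-0.001  0.    -1.   ] w 0.256 F [ 0.5  0.5 -0.5] gf 29.8989799618721
shift units [ 3.16 -4.03 -0.02] turn units 1.2
```

```bash
python3 -m creep '[[0.5,-0.7,0,0.6,0.2],[0.5,-0.7,0,0.6,0.2],[0.5,-0.7,0,0,0.2],[0.5,-0.7,0,0,0.2],[0.4,-0.6,0,0,0.2],[0.3,-0.4,0,0,0.2],[0,0,0,0,0.2]]';python3 - <<'E'
from h import *
import pickle
plan(.4709,.197,.068,72.2)
d=grab("top");pickle.dump(d,open("top2.pkl","wb"))
cv2.imwrite("pics/t2.png",cv2.resize(d["pixels"][170:270,220:380],None,fx=5,fy=5,interpolation=cv2.INTER_CUBIC))
e=grab("side");pickle.dump(e,open("side2.pkl","wb"))
cv2.imwrite("pics/s2.png",cv2.resize(e["pixels"][110:230,230:400],None,fx=4.5,fy=4.5,interpolation=cv2.INTER_CUBIC))
E
```

```text
clock: 8.2
position: [0.4835, 0.1853, 0.1305]
ee_rot: [-2.532, -1.858, 0.001]
force: [-0.0, -0.4, 0.0]
width: 0.254
gripper_force: 29.9
t 8.2 grasp [0.4835 0.1853 0.1493] head 72.54 tilt [-0.001  0.    -1.   ] w 0.254 F [-0.  -0.4  0. ] gf 29.90003764629364
shift units [ 0.18 -0.39  2.03] turn units 0.075
```

View pics/t2.png

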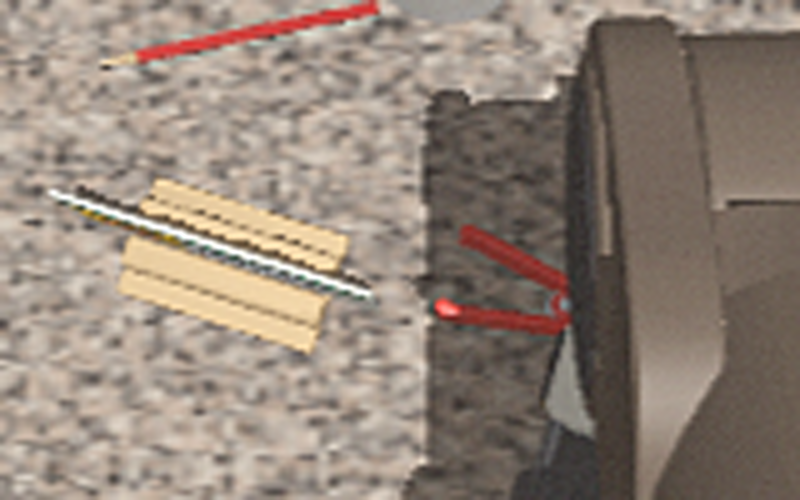

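View pics/s2.png

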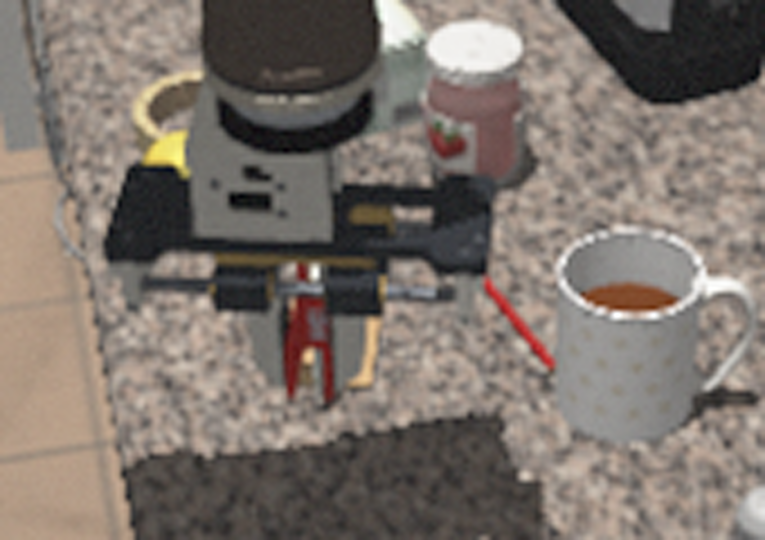

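The clip is held wide open. Its jaw tips are at crop (445,307) and (465,235), to the right of the card edge at (370,295), and nothing has been disturbed. Next I locate the tips in space.

Run:
```python
from h import *
import pickle
t=pickle.load(open("top2.pkl","rb"))
f=lambda x,y:((x+.5)/5-.5+220,(y+.5)/5-.5+170)
E=world(t,*f(371,296),.095)
a=world(t,*f(447,307),.160);b=world(t,*f(468,235),.160);pin=world(t,*f(562,304),.160)
print("edge",E,"tips",a,b,"pin",pin,[world(t,*f(*q))[2].round(3) for q in((447,307),(468,235),(370,295))])
m=(a+b)/2;h=(m-pin)[:2];print("gap",np.linalg.norm(a-b),"head",np.degrees(np.arctan2(h[1],h[0])),"len",np.linalg.norm(h))
g=np.array([.4835,.1853]);d=np.array([np.cos(np.radians(72.54)),np.sin(np.radians(72.54))]);n=np.array([d[1],-d[0]])
print("tips in tool: fwd,right",(m[:2]-g)@d,(m[:2]-g)@n, "pin",(pin[:2]-g)@d,(pin[:2]-g)@n)
L=world(t,*f(52,192),.095);c=(L-E)[:2];print("card head",np.degrees(np.arctan2(c[1],c[0])),np.linalg.norm(c))
```

```text
edge [0.50351023 0.29888681 0.095     ] tips [0.49348345 0.26568363 0.16      ] [0.52268383 0.25711169 0.16      ] pin [0.49455398 0.21922882 0.16      ] [np.float64(0.159), np.float64(0.16), np.float64(0.091)]
gap 0.03043255808563222 head 72.21141763627114 len 0.04428614378269489
tips in tool: fwd,right 0.07996765838273774 0.0006186552927887841 pin 0.03568224284907134 0.0003646825540483692
card head 71.7866343705706 0.14774887360853545
```

```bash
python3 -m creep '[[0.1,-0.2,0,0.1,0.2],[0.05,-0.2,0,0,0.2],[0,0,0.4,0,0.2],[0,0,0.5,0,0.2],[0,0,0.5,0,0.2],[0,0,0.4,0,0.2],[0,0,0.23,0,0.2],[0,0,0,0,0.2]]';python3 - <<'E'
from h import *
import pickle
plan(.4846,.2410,.068,72.2)
d=grab("top")
cv2.imwrite("pics/t3.png",cv2.resize(d["pixels"][190:250,260:340],None,fx=8,fy=8,interpolation=cv2.INTER_CUBIC))
E
```

```text
clock: 9.3
position: [0.471, 0.1942, 0.049]
ee_rot: [2.542, 1.846, -0.002]
force: [0.4, -0.3, -1.1]
width: 0.254
gripper_force: 29.9
t 9.3 grasp [0.471  0.1942 0.0678] head 71.95 tilt [-0.001 -0.001 -1.   ] w 0.254 F [ 0.4 -0.3 -1.1] gf 29.89987403154373
shift units [ 1.22 -0.04 -0.01] turn units -0.05
```

View pics/t3.png

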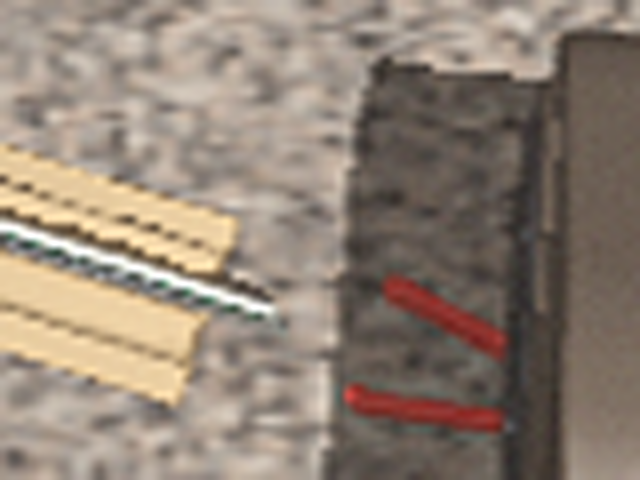

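The jaw tips are at crop (395,290) and (355,397). The extended line of the card passes through their midpoint, so I move straight in.

```bash
python3 -m creep '[[0.2,-0.02,0,0,0.2],[0.25,-0.02,0,0,0.2],[0.25,0,0,0,0.2],[0.25,0,0,0,0.2],[0.15,0,0,0,0.2],[0.12,0,0,0,0.2],[0,0,0,0,0.2],[0,0,0,0,0.2]]';python3 - <<'E'
from h import *
plan(.4846,.2410,.068,72.2)
d=grab("top")
cv2.imwrite("pics/t4.png",cv2.resize(d["pixels"][190:250,260:340],None,fx=8,fy=8,interpolation=cv2.INTER_CUBIC))
E
```

```text
clock: 10.35
position: [0.4847, 0.241, 0.0495]
ee_rot: [2.542, 1.845, -0.0]
force: [0.3, 0.2, 0.4]
width: 0.253
gripper_force: 29.9
t 10.35 grasp [0.4847 0.241  0.0683] head 71.95 tilt [-0. -0. -1.] w 0.253 F [0.3 0.2 0.4] gf 29.899857938289642
shift units [-0.   -0.    0.01] turn units -0.075
```

View pics/t4.png

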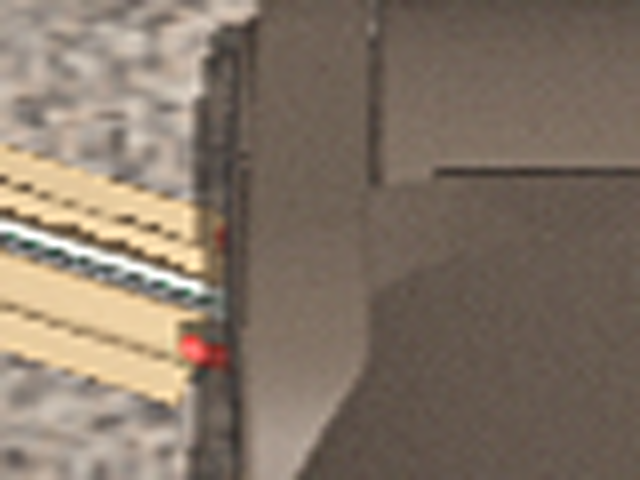

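The jaw tips are at crop (220,237) and (185,348), on either side of the card at about (205,295). The card hasn't moved and there is no contact force.

```bash
python3 -c "
from cell import sign_off
print(sign_off())"
```

```text
the job is handed in; nothing more can be done
None
```

I handed the job in at about 10.4 s with the red clip held squeezed open around the card's right-hand edge: one jaw on each side, tips about 2 cm past the edge at half height, and no sign of contact with the card or stand. The hand-in gave no verdict.

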